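# Stop the belt and hand-feed one blank from the magazine

## Task

The belt of the blank feeder has been left running: push its toggle from forward to the centre off notch, without throwing it over into reverse. Then swing the stop bar well aside from the outlet, push the feed slide fully in so that the bottom plywood blank comes right out on to the belt, and draw the slide fully back so that the rest of the stack drops flat in the magazine. Leave the toggle off, the bar open and the slide back, and do not disturb the other things on the bench.

Things in the scene. Friction and masses are not known exactly. Their poses are not given: they have to be found in the camera images.
- feeder: Blank feeder, fixed. Plywood base, top 20 mm above the bench. Origin: on the bench under the centre of its open-topped aluminium magazine (138 mm in x, 98 in y, walls to 86 mm above the bench). Own +y = feed direction: the +y wall has a 15.5 mm high gap at its foot (outlet) on to a black belt, level with the base, to y = +165 mm; the base reaches y = -235 mm; the feed slide enters at the -y wall.
- slide (a joint): Feed slide, in m: 0 = fully back, 0.100 = fully in (stops at both ends). A flat steel plate 10 mm thick that moves along the feeder's +y and shoves the bottom blank out of the outlet; about 2 to 4 N, and it stays where it is left. The rest of the stack comes down on to the slide, and drops on to the base only when the slide is fully back.
- slide_handle (a point): Middle of the top end of the slide's upright black handle: a round post, 18 mm diameter, standing free from 30 mm to 115 mm above the bench. It can be pushed or gripped. At the slide's joint 0 it stands at x = 0, y = -194 mm of the feeder's frame, at 0.100 at y = -94 mm (46 mm clear of the magazine).
- stopbar (a joint): Stop bar, in rad: 0 = shut (along the feeder's x, across the outlet at y = +62 mm), 1.5 = fully open (stop), its free end pointing along the feeder's +y, beside the belt. Turns about a vertical pin, clockwise seen from above as it opens; friction 0.1 N m, stays where it is left. Bar 10 mm wide, 26 to 40 mm above the bench.
- bar_post (a point): Middle of the top end of the upright black post at the stop bar's free end: round, 16 mm diameter, standing free from 40 mm to 120 mm above the bench, 197 mm from the bar's pin; shut, it stands at x = -97 mm, y = +62 mm of the feeder's frame.
- bar_hinge (a point): Axis of the stop bar's vertical pin, at x = +100 mm, y = +62 mm of the feeder's frame, 33 mm above the bench.
- toggle (a joint): Three-position belt toggle, in rad: 0 = forward (end stop), leaning 0.42 towards the station's own -x; 0.42 = centre off notch, upright; 0.84 = reverse (end stop), leaning to +x. A sprung cam: it falls into the nearest notch by itself (the centre one from 0.24 to 0.60) and stays there. About 4 N sideways at the tip takes it out of a notch.
- station: Toggle station fixed to the bench: grey box 90 mm (x) by 75 mm (y) by 58 mm high, with the bare steel bat-shaped toggle on top. Origin: centre of its underside. The toggle swings in the own x-z plane.
- toggle_pivot (a point): Pivot of the toggle: centre of the station's top face, 58 mm above the bench.
- toggle_tip (a point): Tip (end) of the toggle lever, 102 mm from the pivot along the lever. The lever is round, 16 mm diameter over its last 45 mm, 10 mm below that.
- blank1: Bottom plywood blank of the stack: 120 mm (x) by 80 mm (y) by 12 mm thick, about 75 g, origin at the centre of its underside. All blanks are alike, lie aligned with the feeder, and start in the magazine.
- blank2: The second blank, counted from below, same size; it starts with its underside 32 mm above the bench.
- blank3: The third blank, counted from below, same size; it starts with its underside 44 mm above the bench.
- blank4: The top blank, counted from below, same size; it starts with its underside 56 mm above the bench.
- tape: Bystander, to be left alone. Roll of tape lying flat, 100 mm diameter, 25 mm high.
- screwbox: Bystander, to be left alone. Cardboard box of screws, 75 by 110 by 60 mm high.
- screwdriver: Bystander, to be left alone. Screwdriver, 190 mm long, lying flat.
- offcut: Bystander, to be left alone. Plywood offcut, 50 by 140 by 18 mm, lying flat.

How it is judged:
By the outcome, as a careful person would: the job done as asked, in the order asked, and still so for the second after the job is handed in, with the robot touching nothing.
It also fails if it takes over 67 s, if anything falls off the work surface, if the arm or the gripper's body presses on something with over 40 N, if the wrist force passes 120 N, or if a joint passes its speed limit or range.

## Robot

A 6-joint arm with a two-finger parallel gripper is mounted at the origin on the work surface. World frame = base frame: x ahead of the robot, y to its left, z up, the work surface at z = 0. Lengths are in m, angles in rad, forces in N, time in s.
With the tool pointing down it reaches from about 0.35 to 0.775 m from the base axis. Payload 7.3 kg.
Tool frame: the origin (TCP) lies at the very end of the fingers, on their centre line; the grasp point (between the pads) lies 19 mm behind it; z points along the fingers, y is the direction in which the jaws open and shut (so a half turn about z gives the same grasp; the last joint's range is limited). The gripper opens to 92 mm and grips with 3 to 60 N. Pads are 19 mm wide; open, the fingers measure 130 mm over their backs; the gripper's body (75 mm by 190 mm) begins 47 mm behind the grasp point.
Start: joints at [0.979, 0.342, 1.524, -0, 1.275, -0.146], TCP at [0.226, 0.474, 0.227] pointing down, gripper open.
Joint ranges: [-2.53, 2.53], [-0.77, 2.02], [0.04, 2.7], [-1, 4.14], [0.28, 2.66], [-3.11, 3.11]. Speed limits (rad/s): [2.57, 2.57, 3.14, 3.14, 3.14, 3.14].

## Interface

Orientations are given as [roll, pitch, yaw] about the fixed x, y, z axes, in that order (R = Rz(yaw) Ry(pitch) Rx(roll)).
In Python, from cell import observe, read_camera, camera_info, hand_in gives the robot as it stands.
- The arm moves only by the tool jog_arm, never from a script. Its argument "rows" is one flat list of numbers, 5 for each row, row after row: the finger opening in mm, from 0 to 91.8, then the shift along the tool's x, y, z in mm, then the turn about the tool's z in degrees. In form: [gripper, tx, ty, tz, roll, gripper, tx, ty, tz, roll, ...]. A call has 1 to 20 rows; each row shifts and turns the commanded pose from where the row before left it, along the tool's axes as they then stand; what a row does not reach is not made up. A row lasts 1/10 s, in which the tool goes at most 50 mm and 8.59 degrees, less where a joint would pass 70% of its speed; a pose out of reach is approached as far as the arm can. A call with a gripper value outside its range is refused whole. The fingers move at their own pace and stop on an object; "grip_force" is the grip in N (left out, the last holds). Time passes only in rows, so rows that do not move let the fingers close. It gives the time, the measured TCP pose, the force and the opening at its end, in the units of the state.
- observe(): the state, without advancing time (a new reading comes with each control period).
- read_camera(name): name is "side" or "top"; returns (picture, depth): 420x560x3 uint8, red, green, blue; 420x560 float32, m along the optical axis (not along the pixel's ray), 0 where there is no reading.
- camera_info(name): a dict with "fx", "fy", "cx", "cy" (pixels), "distortion" ([k1, k2, p1, p2, k3] as OpenCV has them; the pictures are not rectified), "extrinsics" (4x4, takes a point from camera to world coordinates). Camera axes: x right, y up, looking along -z (the intrinsics and any distortion apply to the point x, -y, -z); pixel columns grow to the right and rows downward; lengths in m; the calibration is good to about 2 mm. A picture is of the moment at which its call begins. camera_info takes no time and is no camera call.
- hand_in(): hands the job in, once; it reports no verdict.
The state is a dict: "time": time; "qpos": joint angles; "qvel": joint speeds; "joint_efforts": joint torques, N m; "tool_pos": TCP position; "tool_rot": TCP orientation; "contact_force": force on the tool from outside, world axes, zero at the start; "torque": the same for the moment, N m; "opening": finger opening in m.
Only numpy, scipy, OpenCV 4.12 (cv2) and the standard library are available. Lean on these libraries where they do the work, as an engineer would, in place of code of your own. Each camera call takes 0.05 s, during which the arm holds its last target. There are 200 camera calls.

## Working session

There is one attempt and no reset: what is moved stays moved. The work goes in short steps, Python scripts to look and compute and a tool call to move; the robot and the scene stay as the last step left them, time stands still between calls to the robot, and variables do not carry over. Pictures are saved under pics/ and viewed, about 8 in all and at most 12, crops included, and the job is handed in when it is done.

Besides the shell and the picture viewer there is one more tool, called after "Emit:" by a JSON object that holds its "api" and its "payload", one argument or row to a line. jog_arm: Moves the arm, as the interface text tells. Its arguments: {"type":"object","properties":{"rows":{"type":"array","items":{"type":"number"}},"grip_force":{"type":"number"}},"required":["rows"]}

```bash
ls; mkdir -p pics; python3 - <<'E'
from cell import *
import cv2,numpy as np
s=observe();print({k:np.round(v,3) for k,v in s.items()})
for n in("side","top"):
    p,d=read_camera(n);np.savez(f"{n}0.npz",p=p,d=d);cv2.imwrite(f"pics/{n}0.png",p[:,:,::-1]);i=camera_info(n);print(n,{k:np.round(v,4).tolist() for k,v in i.items()})
E
```

```text
pics
{'time': np.float64(0.0), 'qpos': array([ 0.979,  0.343,  1.525, -0.   ,  1.275, -0.146]), 'qvel': array([-0.001, -0.001, -0.   ,  0.001,  0.001, -0.   ]), 'joint_efforts': array([-1.0000e-03, -4.3124e+01, -2.4422e+01,  7.2000e-02,  5.6000e-02,
       -0.0000e+00]), 'tool_pos': array([0.226, 0.473, 0.226]), 'tool_rot': array([-3.14 , -0.   ,  2.696]), 'contact_force': array([ 0.438,  0.004, -0.887]), 'torque': array([ 0.009, -0.027, -0.005]), 'opening': np.float64(0.092)}
side {'fx': 424.2968, 'fy': 424.2968, 'cx': 280.0029, 'cy': 209.7239, 'distortion': [-0.1344, 0.0, 0.0, 0.0, 0.0], 'extrinsics': [[-0.9907, 0.0988, -0.0933, 0.4552], [-0.1358, -0.6945, 0.7066, 0.7091], [0.005, 0.7127, 0.7014, 0.786], [0.0, 0.0, 0.0, 1.0]]}
top {'fx': 538.9154, 'fy': 538.9154, 'cx': 281.0086, 'cy': 211.0234, 'distortion': [-0.0055, 0.0, 0.0, 0.0, 0.0], 'extrinsics': [[0.0054, 0.9938, -0.1107, 0.4372], [-1.0, 0.0053, -0.0008, 0.008], [-0.0002, 0.1107, 0.9939, 1.1851], [0.0, 0.0, 0.0, 1.0]]}
```

View pics/top0.png

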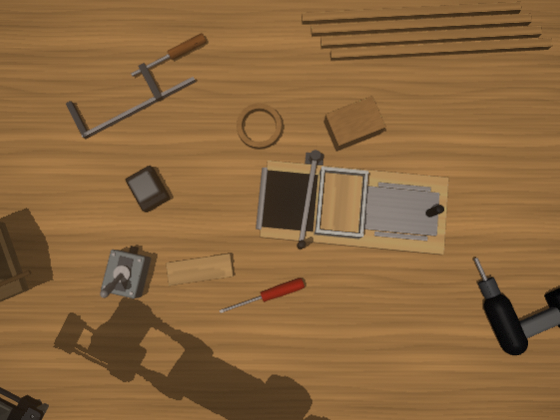

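View pics/side0.png

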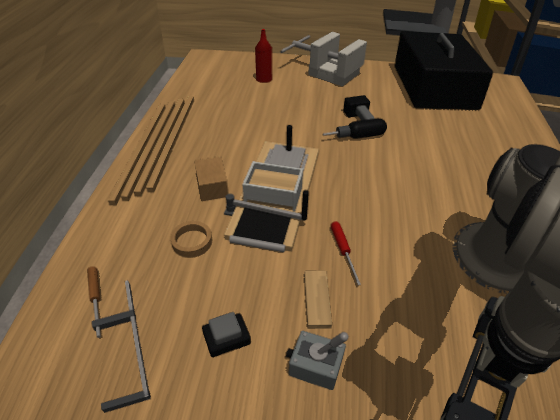

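Top view: magazine at (342,203), slide handle (435,210), bar post (302,244), bar hinge (316,157), toggle station (126,273) with the lever leaning toward the lower-left (107,293). The side view shows the toggle tip at (342,338), bar post (305,205) and handle (289,138).

```bash
cat > h.py <<'E'
import numpy as np,cv2
from cell import *
def rays(n,px):
    i=camera_info(n);K=np.array([[i["fx"],0,i["cx"]],[0,i["fy"],i["cy"]],[0,0,1]])
    u=cv2.undistortPoints(np.array(px,float).reshape(-1,1,2),K,np.array(i["distortion"]))[:,0]
    E=np.array(i["extrinsics"]);return E[:3,3],np.c_[u[:,0],-u[:,1],-np.ones(len(u))]@E[:3,:3].T
def onz(n,px,z):
    o,d=rays(n,px);return o+d*((z-o[2])/d[:,2])[:,None]
def cloud(n,d):
    h,w=d.shape;u,v=np.meshgrid(range(w),range(h));o,r=rays(n,np.c_[u.ravel(),v.ravel()])
    P=o+r*d.reshape(-1,1);P[d.ravel()==0]=np.nan;return P.reshape(h,w,3)
def two(p1,p2):
    (o1,a),(o2,b)=rays("top",[p1]),rays("side",[p2]);a=a[0];b=b[0]
    s=np.linalg.lstsq(np.c_[a,-b],o2-o1,rcond=None)[0];q1=o1+a*s[0];q2=o2+b*s[1];return (q1+q2)/2,np.linalg.norm(q1-q2)
E
python3 - <<'E'
from h import *
np.set_printoptions(precision=4,suppress=True)
C={n:cloud(n,np.load(f"{n}0.npz")["d"]) for n in("top","side")}
T=C["top"]
def box(P,m):
    r=cv2.minAreaRect(P[m][:,:2].astype(np.float32)*1000);print(m.sum(),r);print(cv2.boxPoints(r))
v,u=np.mgrid[:420,:560]
mag=(abs(u-342)<40)&(abs(v-203)<50);print("mag");box(T,mag&(abs(T[...,2]-.086)<.006))
st=(abs(u-126)<35)&(abs(v-273)<40);print("st");
m=st&(abs(T[...,2]-.058)<.005);print(np.nanmedian(T[m],0));box(T,m)
for n in C:
    P=C[n];c=P[...,2]; 
    s=(np.hypot(P[...,0]-T[272,122,0],P[...,1]-T[272,122,1])<.09)&(c>.068)&(c<.2);Q=P[s]
    print(n,"lever",len(Q))
    for lo in np.arange(.07,.17,.01):
        k=(Q[:,2]>=lo)&(Q[:,2]<lo+.01)
        if k.sum():print(round(lo,2),k.sum(),Q[k].mean(0))
m=(abs(u-436)<14)&(abs(v-210)<10)&(T[...,2]>.10);print("handle",m.sum(),T[m].mean(0))
m=(abs(u-302)<10)&(abs(v-244)<10)&(T[...,2]>.10);print("post",m.sum(),T[m].mean(0))
print("base",onz("top",[(268,162),(448,178),(444,252),(262,236)],.02))
print("hinge",onz("top",[(316,157)],.04))
for n,px in(("tape",(259,126)),("box",(354,123)),("drv",(305,282)),("off",(200,270)),("black",(148,188))):print(n,T[px[1],px[0]])
a=np.load("top0.npz")["p"][220:320,70:170];b=np.load("side0.npz")["p"][300:400,270:370]
cv2.imwrite("pics/tog.png",cv2.resize(np.hstack([a,b])[:,:,::-1],None,fx=4,fy=4))
E
```

```text
mag
703 ((580.2216186523438, -115.90451049804688), (95.12134552001953, 138.74351501464844), 84.72476959228516)
[[ 506.7709 -156.8857]
 [ 644.9268 -169.6418]
 [ 653.6723  -74.9233]
 [ 515.5164  -62.1672]]
st
[0.4353 0.3309 0.0579]
1171 ((430.6270446777344, 337.51568603515625), (76.52672576904297, 87.86111450195312), 77.00881958007812)
[[379.2192 310.1073]
 [464.8315 290.356 ]
 [482.0349 364.924 ]
 [396.4225 384.6753]]
top lever 221
0.07 19 [0.4305 0.3344 0.0724]
0.08 16 [0.423  0.337  0.0849]
0.09 13 [0.4193 0.3389 0.094 ]
0.1 15 [0.4147 0.3389 0.1039]
0.11 16 [0.4095 0.3383 0.1159]
0.12 25 [0.4077 0.34   0.1252]
0.13 27 [0.4038 0.3421 0.1346]
0.14 52 [0.3962 0.3437 0.1459]
0.15 19 [0.3941 0.3449 0.1516]
side lever 268
0.07 19 [0.427  0.3434 0.0753]
0.08 19 [0.4225 0.3447 0.0851]
0.09 22 [0.4184 0.3451 0.0952]
0.1 16 [0.4147 0.346  0.1048]
0.11 21 [0.4096 0.3494 0.1159]
0.12 39 [0.4074 0.349  0.125 ]
0.13 32 [0.4031 0.3501 0.1349]
0.14 58 [0.3969 0.3501 0.1458]
0.15 23 [0.3944 0.3472 0.1516]
handle 77 [ 0.5616 -0.3065  0.1127]
post 51 [ 0.49   -0.0326  0.1176]
base [[ 0.6752  0.0381  0.02  ]
 [ 0.6417 -0.3566  0.02  ]
 [ 0.4799 -0.3433  0.02  ]
 [ 0.5123  0.0498  0.02  ]]
hinge [[ 0.6827 -0.0661  0.04  ]]
tape [ 0.7617  0.0595 -0.0003]
box [ 0.7528 -0.1463  0.0601]
drv [ 0.4137 -0.0443 -0.0012]
off [0.4385 0.1828 0.017 ]
black [0.6105 0.2909 0.0562]
```

View pics/tog.png

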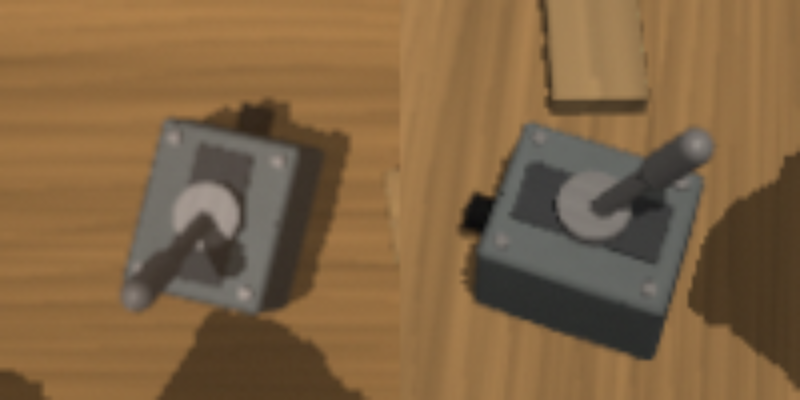

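Emit:
{"api": "jog_arm", "payload": {
  "rows": [50,0,0,0,7.75,50,0,0,0,7.75,50,0,0,0,7.75,50,0,0,0,7.75,50,0,0,0,7.75,50,0,0,0,7.75,50,0,0,0,7.75,50,0,0,0,7.75,50,0,0,0,7.75,50,0,0,0,7.75,50,-8.6,19.2,0,0,50,-8.6,19.2,0,0,50,-8.6,19.2,0,0,50,-8.6,19.2,0,0,50,-8.6,19.2,0,0,50,-8.6,19.2,0,0,50,-8.6,19.2,0,0,50,-8.6,19.2,0,0,50,-8.6,19.2,0,0,50,-8.6,19.2,0,0]
}}

```text
time: 2.1
tool_pos: [0.3944, 0.3459, 0.2264]
tool_rot: [-3.141, 0.001, 1.343]
contact_force: [0.3, -0.4, 0.3]
opening: 0.0503
```

Emit:
{"api": "jog_arm", "payload": {
  "rows": [50,0,0,15,0,50,0,0,15,0,50,0,0,15,0,50,0,0,10,0,50,0,0,10,0,50,0,0,10,0,50,0,0,10,0,50,0,0,6,0,50,0,0,0,0]
}}

```text
time: 3.0
tool_pos: [0.3936, 0.3464, 0.1349]
tool_rot: [-3.141, 0.001, 1.343]
contact_force: [-0.0, -0.1, -0.3]
opening: 0.0499
```

```bash
python3 - <<'E'
from h import *
a=read_camera("top")[0][220:320,70:170];b=read_camera("side")[0][290:390,270:370]
cv2.imwrite("pics/tog2.png",cv2.resize(np.hstack([a,b])[:,:,::-1],None,fx=4,fy=4))
E
```

```text
(no output)
```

View pics/tog2.png

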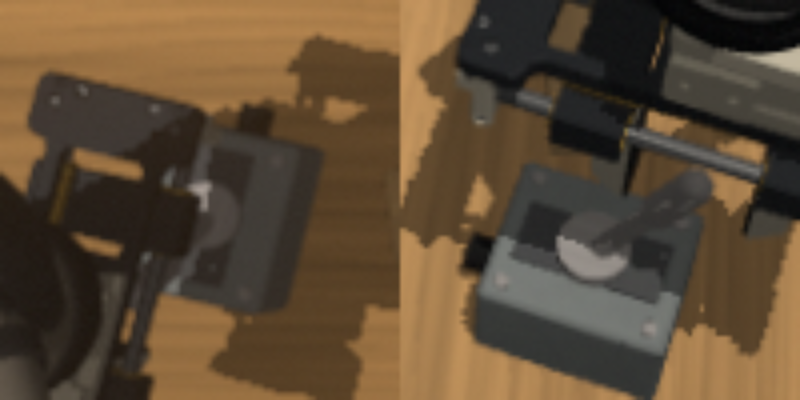

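The side view shows the lever tip between the fingers (~(690,190) in the crop). Now narrow to 36 mm and centre over the pivot, so the lever can't go past the centre notch.

Emit:
{"api": "jog_arm", "payload": {
  "rows": [36,0,0,0,0,36,0,0,0,0,36,0,0,0,0,36,0,4,0,0,36,0,4,0,0,36,0,4,0,0,36,0,4,0,0,36,0,4,0,0,36,0,4,0,0,36,0,4,0,0,36,0,4,0,0,36,0,3,0,0,36,0,3,0,0,36,0,0,0,0,36,0,0,0,0,36,0,0,0,0]
}}

```text
time: 4.7
tool_pos: [0.4309, 0.338, 0.1357]
tool_rot: [-3.142, -0.0, 1.343]
contact_force: [0.7, -0.9, 0.9]
opening: 0.0362
```

```bash
python3 - <<'E'
from h import *
b=read_camera("side")[0][270:390,260:400]
cv2.imwrite("pics/tog3.png",cv2.resize(b[:,:,::-1],None,fx=4,fy=4))
E
```

```text
(no output)
```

View pics/tog3.png

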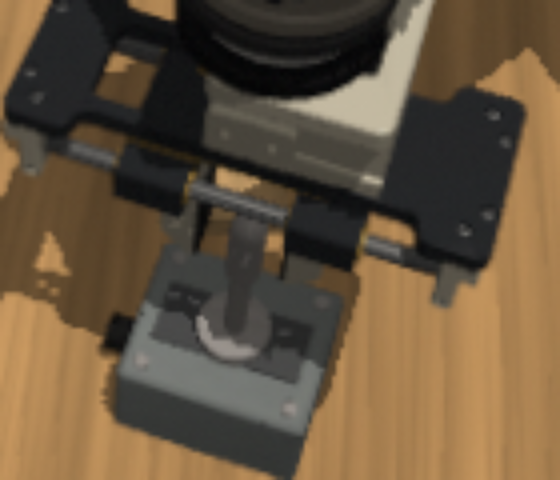

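Lever upright between the fingers with no contact force. Lift clear and refine the post and handle from the saved clouds.

Emit:
{"api": "jog_arm", "payload": {
  "rows": [36,0,0,-10,0,36,0,0,-10,0,36,0,0,-10,0,36,0,0,-20,0,36,0,0,-25,0,36,0,0,-25,0]
}}

```text
time: 5.35
tool_pos: [0.4309, 0.338, 0.2376]
tool_rot: [3.141, -0.001, 1.343]
contact_force: [-0.1, 0.0, -0.2]
opening: 0.0359
```

```bash
python3 - <<'E'
from h import *
np.set_printoptions(precision=4,suppress=True)
for n in("top","side"):
    P=cloud(n,np.load(f"{n}0.npz")["d"])
    for q,z in((.49,-.04),.12),((.562,-.309),.115):
        for lo,hi in((.05,.07),(.07,.09),(.09,z-.006),(z-.006,z+.01)):
            m=(np.hypot(P[...,0]-q[0],P[...,1]-q[1])<.03)&(P[...,2]>lo)&(P[...,2]<hi)
            if m.sum():print(n,q,lo,m.sum(),P[m].mean(0),P[m].min(0),P[m].max(0))
print(observe()["tool_pos"],observe()["qpos"])
E
```

```text
top (0.49, -0.04) 0.05 3 [ 0.483  -0.0332  0.0612] [ 0.4829 -0.0354  0.0578] [ 0.4832 -0.0311  0.064 ]
top (0.49, -0.04) 0.07 3 [ 0.4883 -0.027   0.0802] [ 0.4844 -0.0285  0.0759] [ 0.4942 -0.0261  0.0866]
top (0.49, -0.04) 0.09 8 [ 0.4857 -0.0293  0.1046] [ 0.4829 -0.0356  0.0931] [ 0.4909 -0.0254  0.1126]
top (0.49, -0.04) 0.11399999999999999 45 [ 0.4906 -0.033   0.1189] [ 0.4845 -0.039   0.1161] [ 0.4966 -0.0271  0.1216]
top (0.562, -0.309) 0.05 21 [ 0.5594 -0.3021  0.0596] [ 0.5536 -0.3122  0.0511] [ 0.5683 -0.2985  0.0696]
top (0.562, -0.309) 0.07 25 [ 0.5599 -0.3022  0.0788] [ 0.5535 -0.3094  0.07  ] [ 0.5697 -0.299   0.0893]
top (0.562, -0.309) 0.09 27 [ 0.5602 -0.3021  0.0989] [ 0.5536 -0.3116  0.0903] [ 0.5703 -0.299   0.109 ]
top (0.562, -0.309) 0.109 64 [ 0.5621 -0.3075  0.1144] [ 0.554  -0.3157  0.1097] [ 0.5704 -0.2992  0.119 ]
side (0.49, -0.04) 0.05 37 [ 0.495  -0.0257  0.0604] [ 0.4882 -0.0306  0.0503] [ 0.5015 -0.0225  0.0693]
side (0.49, -0.04) 0.07 39 [ 0.4946 -0.0264  0.08  ] [ 0.4869 -0.0326  0.0705] [ 0.5026 -0.0219  0.0895]
side (0.49, -0.04) 0.09 45 [ 0.4943 -0.0255  0.1007] [ 0.4876 -0.03    0.09  ] [ 0.5005 -0.0223  0.1124]
side (0.49, -0.04) 0.11399999999999999 34 [ 0.4943 -0.0286  0.1188] [ 0.4869 -0.0371  0.1142] [ 0.5013 -0.0234  0.1221]
side (0.562, -0.309) 0.05 34 [ 0.5654 -0.3034  0.0603] [ 0.5583 -0.3107  0.051 ] [ 0.5731 -0.299   0.0698]
side (0.562, -0.309) 0.07 34 [ 0.5654 -0.3013  0.0816] [ 0.5583 -0.307   0.0704] [ 0.5731 -0.2955  0.0899]
side (0.562, -0.309) 0.09 30 [ 0.5664 -0.3016  0.0999] [ 0.5588 -0.3061  0.0918] [ 0.5736 -0.2971  0.1088]
side (0.562, -0.309) 0.109 24 [ 0.5657 -0.3049  0.1128] [ 0.5587 -0.3141  0.1094] [ 0.5736 -0.2989  0.1162]
[0.4309 0.338  0.2376] [0.5252 0.3752 1.4435 0.0001 1.3222 0.7527]
```

Emit:
{"api": "jog_arm", "payload": {
  "rows": [34,0,0,0,-8.52,34,0,0,0,-8.52,34,0,0,0,-8.52,34,0,0,0,-8.52,34,0,0,0,-8.52,34,0,0,0,-8.52,34,0,0,0,-8.52,34,0,0,0,-8.52,34,0,0,0,-8.52,34,0,0,0,-8.52,34,0,0,0,-8.52,34,-13.3,-39.4,0,0,34,-13.3,-39.4,0,0,34,-13.3,-39.4,0,0,34,-13.3,-39.4,0,0,34,-13.3,-39.4,0,0,34,-13.3,-39.4,0,0,34,-13.3,-39.4,0,0,34,-13.3,-39.4,0,0,34,-13.3,-39.4,0,0]
}}

```text
time: 7.35
tool_pos: [0.4919, -0.033, 0.237]
tool_rot: [3.142, 0.002, 2.979]
contact_force: [0.3, 0.3, -0.6]
opening: 0.034
```

Emit:
{"api": "jog_arm", "payload": {
  "rows": [34,0,0,0,0,34,0,0,0,0]
}}

```text
time: 7.55
tool_pos: [0.4917, -0.0319, 0.2364]
tool_rot: [3.141, 0.001, 2.977]
contact_force: [-0.2, 0.3, 0.1]
opening: 0.0341
```

Emit:
{"api": "jog_arm", "payload": {
  "rows": [34,0,0,30,0,34,0,0,30,0,34,0,0,25,0,34,0,0,15,0,34,0,0,6,0,34,0,0,4,0,34,0,0,4,0,34,0,0,4,0]
}}

```text
time: 8.35
tool_pos: [0.4922, -0.0311, 0.1183]
tool_rot: [3.142, 0.002, 2.979]
contact_force: [0.3, 1.0, 0.1]
opening: 0.0339
```

Emit:
{"api": "jog_arm", "payload": {
  "rows": [34,0,0,12,0,34,0,0,12,0,34,0,0,12,0,34,0,0,12,0,26,0,0,0,0,26,0,0,0,0,26,0,0,0,0]
}}

```text
time: 9.05
tool_pos: [0.4922, -0.0314, 0.0703]
tool_rot: [-3.142, 0.001, 2.979]
contact_force: [-0.1, 0.3, 0.7]
opening: 0.0263
```

```bash
python3 - <<'E'
from h import *
b=read_camera("side")[0][130:270,210:380]
cv2.imwrite("pics/post.png",cv2.resize(b[:,:,::-1],None,fx=4,fy=4))
E
```

```text
(no output)
```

View pics/post.png

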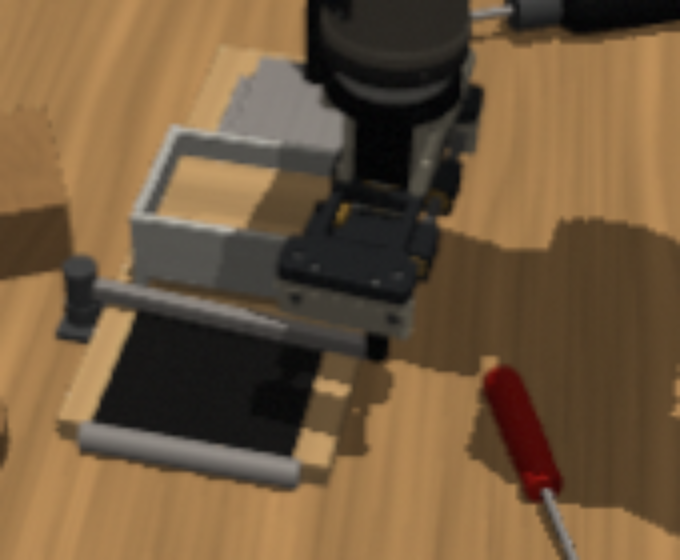

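Post stands at (377,345) in the crop, under the gripper and between the fingers. Now sweep the arc.

Emit:
{"api": "jog_arm", "payload": {
  "rows": [26,-0.24,9.8,0,2.85,26,-0.24,9.8,0,2.85,26,-0.24,9.8,0,2.85,26,-0.24,9.8,0,2.85,26,-0.24,9.8,0,2.85,26,-0.24,9.8,0,2.85,26,-0.24,9.8,0,2.85,26,-0.24,9.8,0,2.85,26,-0.24,9.8,0,2.85,26,-0.24,9.8,0,2.85,26,-0.24,9.8,0,2.85,26,-0.24,9.8,0,2.85,26,-0.24,9.8,0,2.85,26,-0.24,9.8,0,2.85]
}}

```text
time: 10.5
tool_pos: [0.5578, 0.0863, 0.0703]
tool_rot: [3.141, 0.001, 2.281]
contact_force: [-0.4, -0.9, -0.5]
opening: 0.0259
```

Emit:
{"api": "jog_arm", "payload": {
  "rows": [26,-0.24,9.8,0,2.85,26,-0.24,9.8,0,2.85,26,-0.24,9.8,0,2.85,26,-0.24,9.8,0,2.85,26,-0.24,9.8,0,2.85,26,-0.24,9.8,0,2.85,26,-0.24,9.8,0,2.85,26,-0.24,9.8,0,2.85,26,-0.24,9.8,0,2.85,26,-0.24,9.8,0,2.85,26,-0.24,9.8,0,2.85,26,-0.24,9.8,0,2.85,26,0,0,0,0,26,0,0,0,0]
}}

```text
time: 11.9
tool_pos: [0.6634, 0.1326, 0.0698]
tool_rot: [-3.142, -0.0, 1.687]
contact_force: [-1.0, -0.8, -0.0]
opening: 0.0262
```

```bash
python3 - <<'E'
from h import *
a=read_camera("side")[0][100:340,140:420]
cv2.imwrite("pics/arc.png",cv2.resize(a[:,:,::-1],None,fx=2.5,fy=2.5))
E
```

```text
(no output)
```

View pics/arc.png

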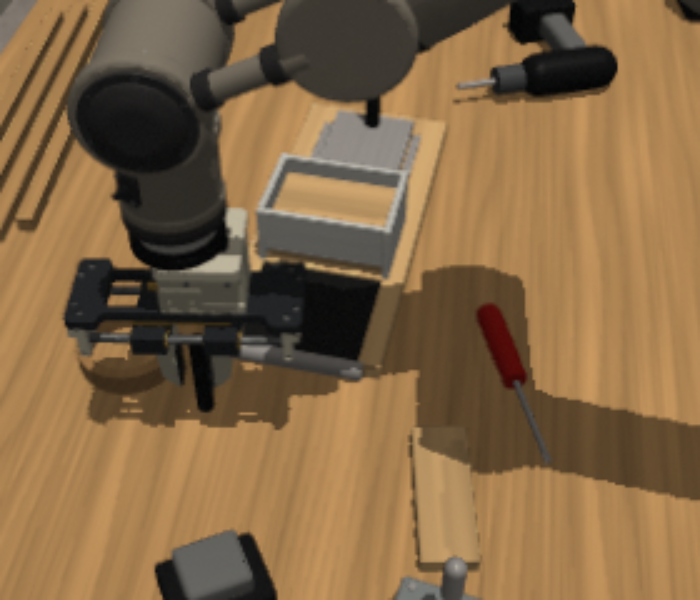

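Post at (200,385) sits between the fingers, beside the belt, tape untouched; the bar is at about 1.35 rad. Two more steps, then lift.

Emit:
{"api": "jog_arm", "payload": {
  "rows": [26,-0.24,9.8,0,2.85,26,-0.2,7,0,2,26,0,0,0,0,26,0,0,0,0]
}}

```text
time: 12.35
tool_pos: [0.6798, 0.1338, 0.0697]
tool_rot: [-3.141, 0.0, 1.602]
contact_force: [0.0, -0.6, -0.6]
opening: 0.0259
```

Emit:
{"api": "jog_arm", "payload": {
  "rows": [32,0,-3,0,0,32,0,0,0,0,32,0,0,0,0,32,0,0,-20,0,32,0,0,-30,0,32,0,0,-30,0,32,0,0,-40,0,32,0,0,-40,0,32,0,0,0,0]
}}

```text
time: 13.25
tool_pos: [0.6798, 0.134, 0.2373]
tool_rot: [3.129, -0.001, 1.601]
contact_force: [1.4, 0.4, 0.6]
opening: 0.0321
```

Emit:
{"api": "jog_arm", "payload": {
  "rows": [36,0,0,0,8.09,36,0,0,0,8.09,36,0,0,0,8.09,36,0,0,0,8.09,36,0,0,0,8.09,36,0,0,0,8.09,36,0,0,0,8.09,36,0,0,0,8.09,36,0,0,0,8.09,36,0,0,0,8.09,36,0,0,0,8.09,36,0,0,0,8.09]
}}

```text
time: 14.45
tool_pos: [0.677, 0.1337, 0.229]
tool_rot: [3.141, 0.001, -0.099]
contact_force: [0.1, 0.1, 0.5]
opening: 0.0362
```

Emit:
{"api": "jog_arm", "payload": {
  "rows": [36,-5.4,32.2,0,0,36,-5.4,32.2,0,0,36,-5.4,32.2,0,0,36,-5.4,32.2,0,0,36,-5.4,32.2,0,0,36,-5.4,32.2,0,0,36,-5.4,32.2,0,0,36,-5.4,32.2,0,0,36,-5.4,32.2,0,0,36,-5.4,32.2,0,0,36,-5.4,32.2,0,0,36,-5.4,32.2,0,0,36,-5.4,32.2,0,0,36,-5.4,32.2,0,0,36,0,0,0,0,36,0,0,0,0,36,0,0,0,0]
}}

```text
time: 16.15
tool_pos: [0.5601, -0.3071, 0.2294]
tool_rot: [-3.141, 0.0, -0.093]
contact_force: [-0.1, 0.6, -0.3]
opening: 0.0358
```

```bash
python3 - <<'E'
from h import *
p,d=read_camera("top");cv2.imwrite("pics/top1.png",cv2.resize(p[100:340,60:480,::-1],None,fx=1.8,fy=1.8))
P=cloud("top",d);m=(np.hypot(P[...,0]-.689,P[...,1]-.133)<.04)&(P[...,2]>.114)&(P[...,2]<.13);q=P[m].mean(0)
h=np.array([.685,-.0635]);v=q[:2]-h;a=np.deg2rad(-5.27);c=np.cos(a);s=np.sin(a);f=[c*v[0]+s*v[1],-s*v[0]+c*v[1]]
print(m.sum(),q,"joint",np.arctan2(f[1],-f[0]),np.hypot(*f))
m=(np.hypot(P[...,0]-.4306,P[...,1]-.3375)<.04)&(P[...,2]>.145)&(P[...,2]<.17);print("tip",m.sum(),P[m].mean(0))
E
```

```text
48 [0.67484719 0.13193176 0.11888777] joint 1.426913478025493 0.1956953008997427
tip 65 [0.4313752  0.33591866 0.15619542]
```

View pics/top1.png

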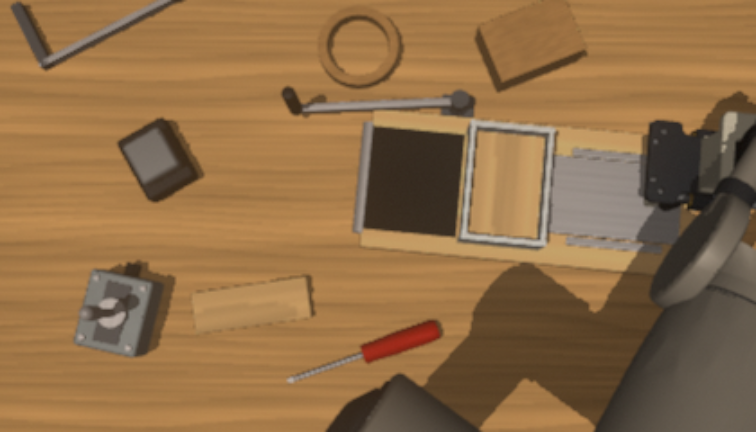

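The bar lies open beside the belt (pixel 290,100; joint about 1.43) and the toggle is upright (95,312). Now descend around the slide handle.

Emit:
{"api": "jog_arm", "payload": {
  "rows": [36,2.5,0,30,0,36,0,0,30,0,36,0,0,25,0,36,0,0,15,0,36,0,0,10,0,36,0,0,4,0,36,0,0,4,0,36,0,0,4,0]
}}

```text
time: 17.0
tool_pos: [0.5631, -0.3084, 0.1084]
tool_rot: [3.141, -0.002, -0.093]
contact_force: [-0.4, 0.2, -0.1]
opening: 0.0356
```

Emit:
{"api": "jog_arm", "payload": {
  "rows": [36,0,0,12,0,36,0,0,12,0,36,0,0,10,0,28,0,0,0,0,28,0,0,0,0,28,0,0,0,0]
}}

```text
time: 17.6
tool_pos: [0.5628, -0.3085, 0.0741]
tool_rot: [3.141, -0.001, -0.093]
contact_force: [0.1, -0.2, 0.3]
opening: 0.0278
```

```bash
python3 - <<'E'
from h import *
a=read_camera("side")[0][70:250,200:420]
cv2.imwrite("pics/han.png",cv2.resize(a[:,:,::-1],None,fx=3,fy=3))
E
```

```text
(no output)
```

View pics/han.png

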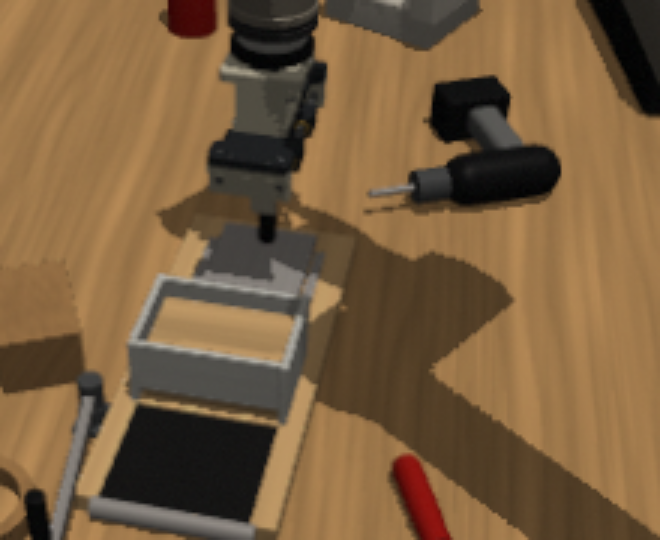

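The handle shows at (267,228) directly below the gripper. Narrow to 22 mm and push in.

Emit:
{"api": "jog_arm", "payload": {
  "rows": [22,0,0,0,0,22,0,0,0,0,22,0,-3,0,0,22,0,-6,0,0,22,0,-6,0,0,22,0,-6,0,0,22,0,-6,0,0,22,0,-6,0,0,22,0,-6,0,0,22,0,-6,0,0,22,0,-6,0,0,22,0,-6,0,0,22,0,-6,0,0,22,0,-6,0,0,22,0,-6,0,0,22,0,-6,0,0,22,0,-6,0,0,22,0,-4,0,0,22,0,0,0,0]
}}

```text
time: 19.55
tool_pos: [0.5711, -0.2164, 0.0735]
tool_rot: [-3.14, 0.0, -0.093]
contact_force: [0.3, -0.5, -0.1]
opening: 0.0218
```

Emit:
{"api": "jog_arm", "payload": {
  "rows": [22,0,-3,0,0,22,0,-3,0,0,22,0,-2,0,0,22,0,-1,0,0,22,0,-1,0,0]
}}

```text
time: 20.05
tool_pos: [0.5718, -0.2077, 0.0735]
tool_rot: [-3.142, 0.0, -0.093]
contact_force: [-0.4, -6.2, -3.3]
opening: 0.0219
```

Emit:
{"api": "jog_arm", "payload": {
  "rows": [22,0,-1,0,0,22,0,-1,0,0,22,0,0,0,0]
}}

```text
time: 20.35
tool_pos: [0.5718, -0.2077, 0.0734]
tool_rot: [3.139, -0.0, -0.094]
contact_force: [-0.6, -10.8, -4.1]
opening: 0.0221
```

```bash
python3 - <<'E'
from h import *
a=read_camera("side")[0][100:280,200:420]
cv2.imwrite("pics/in.png",cv2.resize(a[:,:,::-1],None,fx=3,fy=3))
E
```

```text
(no output)
```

View pics/in.png

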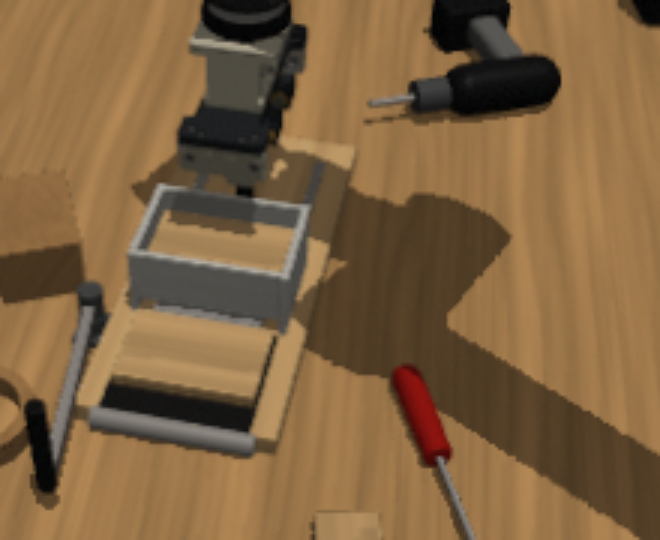

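The feed slide is at its stop (force rising, 101 mm travelled) and the blank is out on the belt with clear slide edge behind it (190,360). Now draw back.

Emit:
{"api": "jog_arm", "payload": {
  "rows": [22,0,3,0,0,22,0,6,0,0,22,0,6,0,0,22,0,6,0,0,22,0,6,0,0,22,0,6,0,0,22,0,6,0,0,22,0,6,0,0,22,0,6,0,0,22,0,6,0,0,22,0,6,0,0,22,0,6,0,0,22,0,6,0,0,22,0,6,0,0,22,0,6,0,0,22,0,6,0,0,22,0,6,0,0,22,0,3,0,0,22,0,2,0,0,22,0,0,0,0]
}}

```text
time: 22.4
tool_pos: [0.5623, -0.3099, 0.0738]
tool_rot: [3.141, -0.0, -0.094]
contact_force: [0.3, -0.1, 0.3]
opening: 0.0217
```

Emit:
{"api": "jog_arm", "payload": {
  "rows": [22,0,1,0,0,22,0,1,0,0,22,0,1,0,0,22,0,0,0,0]
}}

```text
time: 22.8
tool_pos: [0.5621, -0.3115, 0.0738]
tool_rot: [-3.14, 0.0, -0.093]
contact_force: [1.0, 4.6, 1.9]
opening: 0.0219
```

Emit:
{"api": "jog_arm", "payload": {
  "rows": [22,0,1,0,0,22,0,1,0,0,22,0,0,0,0]
}}

```text
time: 23.1
tool_pos: [0.5621, -0.3116, 0.0737]
tool_rot: [-3.137, 0.001, -0.093]
contact_force: [1.0, 11.3, 4.3]
opening: 0.0223
```

At the back stop. Relax, open a little, lift off, move away and check.

Emit:
{"api": "jog_arm", "payload": {
  "rows": [22,0,-4.5,0,0,22,0,0,0,0,30,0,0,0,0,30,0,0,0,0,30,0,0,-15,0,30,0,0,-25,0,30,0,0,-40,0,30,0,0,-40,0,30,0,0,-40,0,30,-30,0,0,0,30,-30,0,0,0,30,-30,0,0,0,30,0,0,0,0,30,0,0,0,0]
}}

```text
time: 24.5
tool_pos: [0.4727, -0.302, 0.2343]
tool_rot: [3.141, -0.001, -0.095]
contact_force: [0.8, 0.4, 0.1]
opening: 0.0303
```

```bash
python3 - <<'E'
from h import *
np.set_printoptions(precision=4,suppress=True)
I={n:read_camera(n) for n in("top","side")}
t=cv2.resize(I["top"][0][90:330,70:470],None,fx=1.5,fy=1.5);s=cv2.resize(I["side"][0][100:400,170:390],None,fx=.9*1.0,fy=1.2)
cv2.imwrite("pics/end.png",np.hstack([t,s[:360]])[:,:,::-1])
P=cloud("top",I["top"][1]);a=np.deg2rad(-5.27);c,s=np.cos(a),np.sin(a);R=np.array([[c,s],[-s,c]])
F=(P[...,:2]-[.5802,-.1159])@R.T;z=P[...,2]
m=(abs(F[...,0])<.055)&(abs(F[...,1])<.035);print("stack top z (expect .056)",np.nanpercentile(z[m],[10,50,90]))
for lo,hi in((-.035,-.01),(.01,.035)):
  k=m&(F[...,1]>lo)&(F[...,1]<hi);print(" part",np.nanmedian(z[k]))
m=(abs(F[...,0])<.075)&(F[...,1]>.052)&(F[...,1]<.17)&(z>.027)&(z<.04);print("blank1",m.sum(),F[m].min(0),F[m].max(0),np.median(z[m]))
m=(np.hypot(F[...,0],F[...,1]+.194)<.03)&(z>.109)&(z<.125);print("handle",m.sum(),F[m].mean(0))
m=(np.hypot(P[...,0]-.4306,P[...,1]-.3375)<.04)&(z>.145)&(z<.17);print("tip",P[m].mean(0))
m=(np.hypot(P[...,0]-.68,P[...,1]-.133)<.04)&(z>.114)&(z<.13);print("post",P[m].mean(0))
d=cv2.absdiff(I["top"][0],np.load("top0.npz")["p"]).max(2);print("force",observe()["contact_force"])
E
```

```text
stack top z (expect .056) [0.0531 0.0559 0.0587]
 part 0.05596822622994835
 part 0.055846817514223934
blank1 2012 [-0.0605  0.0546] [0.0597 0.1346] 0.031886526288523176
handle 64 [-0.0005 -0.1922]
tip [0.4315 0.3361 0.1555]
post [0.6748 0.1321 0.1194]
force [ 1.0706 -0.4225  0.7632]
```

View pics/end.png

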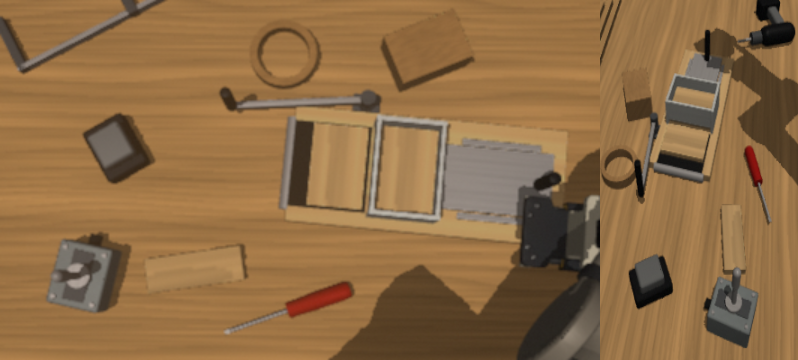

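```bash
python3 -c "
from cell import *
print(hand_in())"
```

```text
the job is handed in; nothing more can be done
None
```

The job is done and handed in at about 24.6 s on the clock, well under the 67 s limit. I did the steps in the order asked:

- **Toggle:** I moved it from forward to the centre off notch with the fingers on both sides of the lever, so it could not go over into reverse. It still stood upright in the last check.
- **Stop bar:** I swung it open to about 1.43 rad (the end stop is 1.5), and it stayed there beside the belt.
- **Slide:** I pushed it in until it hit the stop, then drew it back to the other stop. The stroke came out at about 100 mm after allowing for finger play. The handle is back where it started.
- **Bottom blank:** it lies flat on the belt. Its rear edge is at y = +55 mm, about 5 mm past the magazine wall. I had expected about +60 mm; the blank probably sat a few millimetres further back in the magazine to begin with.
- **Rest of the stack:** its top is level at 56 mm above the bench, which is right for three blanks lying flat on the base.

In the last picture the other things on the bench look unmoved. I judged that by eye and did not measure them. The largest force read at the end of any move was about 12 N, when pressing the slide against its back stop. No check failed.

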